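# Lock a row of bearings into a spring-catch fixture with its keeper bar

### The arm

A 6-joint arm with a two-finger parallel gripper is mounted at the origin on a cart in front of the work surface, level with it; the furniture and walls round the work are solid. World frame = base frame: x ahead of the robot, y to its left, z up, the work surface at z = 0. Lengths are in m, angles in degrees, forces in N, time in s.
With the tool pointing down it reaches from about 0.4 to 0.825 m from the base axis. Payload 7 kg.
Tool frame: the origin (TCP) lies at the centre of the arm's flange, where the gripper is bolted on; the fingertips stand 178 mm ahead of it and the grasp point (between the pads) lies 159 mm ahead of it (r.tips_ahead is the z of the fingertips in the tool frame, in m); z points along the fingers, y is the line along which they close (so a half turn about z gives the same grasp; the last joint's range is limited). The gripper opens to 88 mm and grips with 3 to 60 N. Pads are 19 mm wide; open, the fingers measure 130 mm over their backs; the gripper's body (78 mm by 193 mm) begins 47 mm behind the grasp point.
Start: joints at [87.496, 20.546, 0.682, 0, -70.136, -16.507], TCP at [0.22, 0.638, 0.405] pointing down, gripper open.
Joint ranges: [-176.03, 176.03], [-82.01, 121.73], [-58.28, 71.71], [-173.87, 95.51], [-174.79, -0.11], [-173.66, 173.66]. Speed limits (degrees/s): [136.94, 136.94, 172.46, 180, 180, 180].

### API

Orientations are given as [roll, pitch, yaw] about the fixed x, y, z axes, in that order (R = Rz(yaw) Ry(pitch) Rx(roll)).
In Python, from plant import r gives the robot as it stands. The module is installed in compiled form; this text tells all that it offers.
- The arm moves only by the shell command python3 -m pendant 'ROWS' [FORCE]. ROWS is JSON, a list that holds one entry, the list of rows, each a list of 7 numbers: the shift along the tool's x, y, z in m, then the turn, a rotation vector about the tool's x, y, z in degrees, then the gripper command: -1 is shut, 1 is fully open, values between are in proportion. A call has 1 to 5 rows; each row is the pose to reach, as a shift and turn from the pose commanded when the call began, along the tool's axes at that moment; what a row does not reach only later rows make up. A row lasts 1/10 s, in which the tool goes at most 50 mm and 8.59 degrees, less where a joint would pass 70% of its speed; a pose out of reach is approached as far as the arm can. A call with a gripper value outside its range is refused whole. The fingers move at their own pace and stop on an object; FORCE is the grip in N (left out, the last holds). Time passes only in rows, so rows that repeat a pose let the fingers close. It gives the time, the measured TCP pose, the force, the opening and the grip force at its end, in the units of the state.
- r.get_state(): the state, without advancing time (a new reading comes with each control period).
- r.capture(name): name is "side" or "top"; returns the picture (480x640x3 uint8, red, green, blue); there is no depth.
- r.camera_params(name): a dict with "fx", "fy", "cx", "cy" (pixels), "R" (3x3) and "t" (3): a world point X has camera coordinates R X + t. Camera axes: x right, y down, z forward; pixel columns grow to the right and rows downward; lengths in m; the calibration is good to about 2 mm. A picture is of the moment at which its call begins. camera_params takes no time and is no camera call.
- r.close_job(): hands the job in; it is judged then, once.
The state is a dict: "time_s": time; "joints": joint angles; "qd": joint speeds; "joint_torque": joint torques, N m; "tcp_pos": TCP position; "eef_rot": TCP orientation; "contact_force": force on the tool from outside, world axes, zero at the start; "moment": the same for the moment, N m; "gripper_width": finger opening in m; "gripper_force": force on a finger pad.
Only numpy, scipy, OpenCV 4.12 (cv2) and the standard library are available. Lean on these libraries where they do the work, as an engineer would, in place of code of your own. Each camera call takes 0.05 s, during which the arm holds its last target. There are 200 camera calls.

### The job

Take the loose keeper bar by its black grip block and use its long edge to push the four scattered bearings on the fixture plate into a straight row against the sprung fence. Keep pressing, gently enough not to overload the bearings when the fence bottoms, until the bar has gone past both brass spring catches and they have snapped out behind it; then let go, leaving the bar locked flat in front of the straight row and everything else on the bench where it was.

Things in the scene. Friction and masses are not known exactly. Their poses are not given: they have to be found in the camera images.
- fixture: Aluminium plate, 230 (x) x 364 (y) x 10 mm, fixed to the bench; origin: centre of its underside; +x from its open front to the fence, y along the row. On it a grey U-shaped nest, open to the front, 22 mm high: side rails along x with inner faces at y = +-142 mm, flared mouths in front of x = -30 mm (mid-setting). Screws lock the nest up to 20 mm fore or aft of mid-setting; that is NOT measured: feel for it.
- fence_mid (a point): On the fixture plate's top, under the middle of the fence's front face when the nest is at mid-setting (x = 60 mm of the fixture; the real fence is up to 20 mm fore or aft). The rubber-faced steel fence, 270 mm long, 18 mm high, is sprung: it gives 8 mm toward +x (2 N preload, 0.5 N/mm), then meets a solid stop where the force rises steeply.
- lock_mid (a point): On the plate's top: where the middle of the locked bar's underside lies at mid-setting (x = -1 mm of the fixture; it shifts with the nest). The fence is then in by 6 mm; its stop is 2 mm farther. Pushing the bar in takes about 7 N on the catch ramps, then up to about 9 N against the row and fence, and over 11 N only when the fence is on its stop.
- keeper_bar: Loose straight aluminium bar, 10 (x) x 280 (y) x 16 mm high, 180 g, the same both ways round; origin: centre of its underside, y along its length. On its middle a black grip block 12 (x) x 64 (y) mm, from 16 to 46 mm above the underside: grip it across x, fingertips 17 mm or more above the underside so that they pass over the bearings. It fits between the side rails with 2 mm spare at each end.
- row_1: sealed ball bearing, 62 mm outside, 35 mm bore, 14 mm high, 155 g, lying flat and loose on the fixture plate; origin at the centre of its underside. Number 1 of the row, counted from the fixture's +y side; it lies near y = 99 mm of the fixture, between 4 and 81 mm short of the fence. No single bearing may be pressed by the bar with more than 16 N.
- row_2: sealed ball bearing, 62 mm outside, 35 mm bore, 14 mm high, 155 g, lying flat and loose on the fixture plate; origin at the centre of its underside. Number 2 of the row, counted from the fixture's +y side; it lies near y = 33 mm of the fixture, between 4 and 81 mm short of the fence. No single bearing may be pressed by the bar with more than 16 N.
- row_3: sealed ball bearing, 62 mm outside, 35 mm bore, 14 mm high, 155 g, lying flat and loose on the fixture plate; origin at the centre of its underside. Number 3 of the row, counted from the fixture's +y side; it lies near y = -33 mm of the fixture, between 4 and 81 mm short of the fence. No single bearing may be pressed by the bar with more than 16 N.
- row_4: sealed ball bearing, 62 mm outside, 35 mm bore, 14 mm high, 155 g, lying flat and loose on the fixture plate; origin at the centre of its underside. Number 4 of the row, counted from the fixture's +y side; it lies near y = -99 mm of the fixture, between 4 and 81 mm short of the fence. No single bearing may be pressed by the bar with more than 16 N.
- catch_left (a joint): Travel of the brass spring catch in the fixture's +y side rail, m: 0 = sprung out (stands 7 mm out of the rail, 6 to 16 mm above the plate), about 0.005 to 0.007 = pushed back by the bar's end, 0 again when the bar is past it. Front side a 30 degree ramp from x = -24 mm, square back face at x = -6 mm of the fixture at mid-setting.
- catch_right (a joint): The same catch in the fixture's -y side rail.
- spare_bearing: A fifth bearing of the same kind lying on the bench behind the fixture; not part of the row, leave it. Origin at the centre of its underside.
- master_ring: Plain steel master ring, 66 mm outside, 20 mm high, on the bench behind the fixture; leave it. Origin at the centre of its underside.
- hex_key: Black hexagon key, 88 x 33 x 5 mm, on the bench left of the fixture; leave it. Origin at the centre of its underside.
- marker: Black marker pen with white middle, 125 x 18 x 20 mm, lying in front of the fixture near the bench edge; leave it. Origin at the centre of its underside.
- tally_counter: White hand tally counter, 91 x 47 x 26 mm, lying in front of the fixture near the bench edge; leave it. Origin at the centre of its underside.
Things that resemble listed ones, but are neither listed nor needed, are in the scene too. What is shaped like the row_2 but blue or orange is not meant.

How it is judged (in metres and radians):
On the way, in this order (a step that is already met when the one before it is completed fails the run):
1. the keeper bar has been picked up from the bench (height (world z) of keeper_bar above 0.03 m and contact force between the fingers and keeper_bar above 2 N), for 0.1 s.
2. the held bar's edge has pushed all four bearings into one straight row along it (((x of row_1 in the frame of keeper_bar between 0.0335 and 0.0385 m and x of row_2 in the frame of keeper_bar between 0.0335 and 0.0385 m and x of row_3 in the frame of keeper_bar between 0.0335 and 0.0385 m and x of row_4 in the frame of keeper_bar between 0.0335 and 0.0385 m) or (x of row_1 in the frame of keeper_bar between -0.0385 and -0.0335 m and x of row_2 in the frame of keeper_bar between -0.0385 and -0.0335 m and x of row_3 in the frame of keeper_bar between -0.0385 and -0.0335 m and x of row_4 in the frame of keeper_bar between -0.0385 and -0.0335 m)) and contact force between the fingers and keeper_bar above 1 N), for 0.2 s.
At the end, for the whole second after the job is handed in: Bar released, at rest, flat (0.08 rad) within 5 mm of the plate, parallel to the fixture (0.02 rad), its middle within 13 mm of the fixture's middle in x; both catches out again (1 mm); all four bearings flat in the row, centres 36 mm (+-1.8) from the bar's middle line (((x of row_1 in the frame of keeper_bar between 0.0342 and 0.0378 m and x of row_2 in the frame of keeper_bar between 0.0342 and 0.0378 m and x of row_3 in the frame of keeper_bar between 0.0342 and 0.0378 m and x of row_4 in the frame of keeper_bar between 0.0342 and 0.0378 m) or (x of row_1 in the frame of keeper_bar between -0.0378 and -0.0342 m and x of row_2 in the frame of keeper_bar between -0.0378 and -0.0342 m and x of row_3 in the frame of keeper_bar between -0.0378 and -0.0342 m and x of row_4 in the frame of keeper_bar between -0.0378 and -0.0342 m)) and x of keeper_bar in the frame of fixture between -0.0235 and 0.0225 m and z of keeper_bar in the frame of fixture between 0.006 and 0.015 m and angle between the y axis of keeper_bar and the y axis of fixture, either way round below 0.02 rad and angle between keeper_bar's own z axis and vertical below 0.08 rad and value of joint each of catch_left, catch_right below 0.001 m and y of row_1 in the frame of fixture between -0.118 and 0.118 m and z of each of row_1, row_2, row_3, row_4 in the frame of fixture below 0.013 m and y of row_2 in the frame of fixture between -0.118 and 0.118 m and y of row_3 in the frame of fixture between -0.118 and 0.118 m and y of row_4 in the frame of fixture between -0.118 and 0.118 m and (contact force between keeper_bar and row_1 above 0.5 N or contact force between keeper_bar and row_2 above 0.5 N or contact force between keeper_bar and row_3 above 0.5 N or contact force between keeper_bar and row_4 above 0.5 N) and linear speed of keeper_bar below 0.01 m/s); the robot touches nothing.
It fails at once if a bearing pressed by the bar with more than 16 N (contact force between keeper_bar and row_1 above 16 N or contact force between keeper_bar and row_2 above 16 N or contact force between keeper_bar and row_3 above 16 N or contact force between keeper_bar and row_4 above 16 N).
It fails at once if something else on the bench was pushed away (more than 20 mm) (distance of any of spare_bearing, master_ring, hex_key, marker, tally_counter from where it was at the start of the episode above 0.02 m).
It fails at once if a bearing was lifted or climbed out of the row (height (world z) of any of row_1, row_2, row_3, row_4 above 0.03 m).
It fails at once if a bearing was handled with the fingers instead of the bar (contact force between the fingers and row_1 above 2 N or contact force between the fingers and row_2 above 2 N or contact force between the fingers and row_3 above 2 N or contact force between the fingers and row_4 above 2 N).
It also fails if it takes over 45 s, if anything falls off the work surface, if the arm or the gripper's body presses on something with over 40 N, if the wrist force passes 120 N, or if a joint passes its speed limit or range.

## Working session

There is one attempt and no reset: what is moved stays moved. The work goes in short steps, Python scripts to look and compute and a shell command to move; the robot and the scene stay as the last step left them, time stands still between calls to the robot, and variables do not carry over. Pictures are saved under pics/ and viewed, at most 10 in all, crops included, and the job is handed in when it is done.

```bash
mkdir -p pics
python3 - <<'E'
from plant import r
import cv2
for n in("top","side"):
    cv2.imwrite(f"pics/{n}0.png",r.capture(n)[:,:,::-1])
    print(n,r.camera_params(n))
print(r.get_state())
E
```

```text
top {'fx': 513.6036378095183, 'fy': 513.6036378095183, 'cx': 314.38170397963495, 'cy': 235.94404309014823, 'R': array([[ 0.0144491 , -0.99988499, -0.00460788],
       [-0.98544461, -0.01345947, -0.16946318],
       [ 0.16938167,  0.0069894 , -0.98552575]]), 't': array([-0.10701661,  0.56924716,  1.04973984])}
side {'fx': 458.81717430704373, 'fy': 458.81717430704373, 'cx': 326.1356722626548, 'cy': 242.55719163494135, 'R': array([[-0.99863506,  0.05213861,  0.00309676],
       [ 0.03903482,  0.7844177 , -0.61900336],
       [-0.03470312, -0.61803757, -0.78538223]]), 't': array([0.58043747, 0.06659743, 0.97129505])}
{'time_s': 0.1, 'joints': array([ 8.74988144e+01,  2.05875693e+01,  6.40006207e-01, -1.66887543e-02,
       -7.01363092e+01, -1.65060874e+01]), 'qd': array([ 0.05999876, -0.0535025 ,  0.24032247,  0.04317703, -0.0596511 ,
       -0.08147597]), 'joint_torque': array([-9.55358300e-04, -5.84163237e+01,  2.93750185e+01,  7.01546699e+00,
        1.01862327e-02, -6.37491348e-05]), 'tcp_pos': array([0.21979856, 0.63803627, 0.40382426]), 'eef_rot': array([ 1.79915126e+02, -8.78873372e-03, -1.90129485e+01]), 'contact_force': array([ 0.15497102,  0.34933273, -0.05597931]), 'moment': array([-0.02775793, -0.00788329, -0.01767857]), 'gripper_force': 0.0, 'gripper_width': 0.0877095403003306}
```

View pics/top0.png

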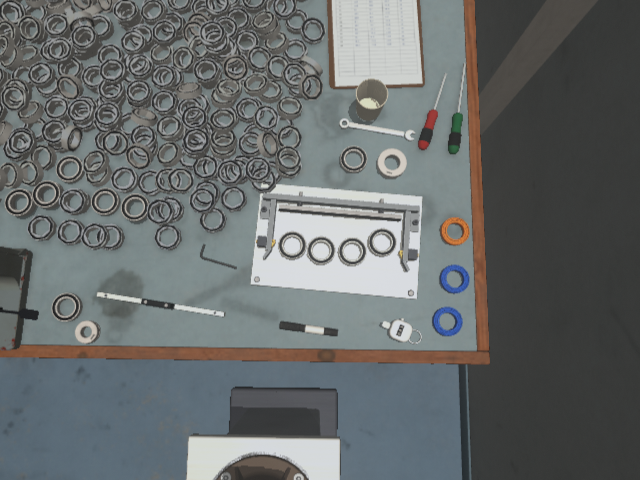

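View pics/side0.png

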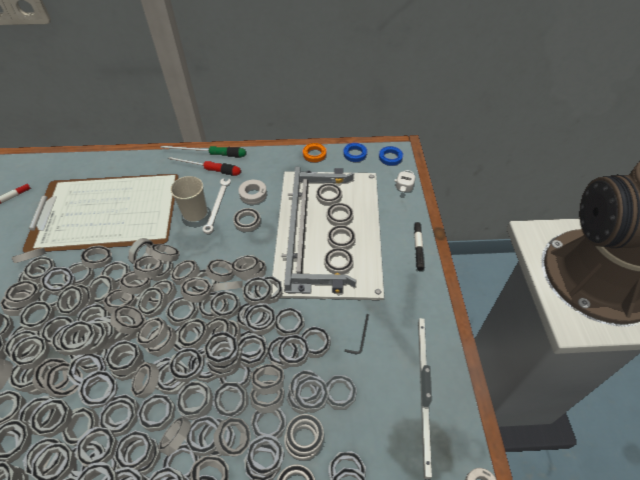

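The top picture shows the plate with corners near (261,184), (422,197), (417,298) and (251,285). The bar runs from (97,294) to (224,315), with its black grip near (158,304). The four bearings are at (292,245), (320,251), (352,252) and (382,243). The side view agrees, with the bar from (422,320) to (428,475). Next I'll measure both more closely.

```bash
cat > h.py <<'E'
import numpy as np,cv2
from plant import r
def w(n,uv,z):
    p=r.camera_params(n);uv=np.atleast_2d(uv).astype(float)
    d=np.c_[(uv[:,0]-p['cx'])/p['fx'],(uv[:,1]-p['cy'])/p['fy'],np.ones(len(uv))]@p['R']
    c=-p['R'].T@p['t'];return c+d*((z-c[2])/d[:,2])[:,None]
def px(n,X):
    p=r.camera_params(n);c=np.atleast_2d(X)@p['R'].T+p['t']
    return np.c_[p['fx']*c[:,0]/c[:,2]+p['cx'],p['fy']*c[:,1]/c[:,2]+p['cy']]
E
python3 - <<'E'
from h import *
def comp(n,box,th,z,close=1):
    im=cv2.imread(f"pics/{n}0.png").astype(int)
    x0,y0,x1,y1=box;s=im[y0:y1,x0:x1]
    m=((s.min(2)>th)).astype(np.uint8)
    if close>1:m=cv2.morphologyEx(m,cv2.MORPH_CLOSE,np.ones((close,close)))
    k,l,st,c=cv2.connectedComponentsWithStats(m);i=1+st[1:,4].argmax()
    ys,xs=np.where(l==i);pts=np.c_[xs+x0,ys+y0]
    W=w(n,pts,z)[:,:2].astype(np.float32)
    rc=cv2.minAreaRect(W*1000);print(n,z,len(W),rc,np.round(cv2.boxPoints(rc),1).tolist())
comp("top",(240,175,435,305),185,.01,9);comp("side",(270,160,390,305),185,.01,9)
comp("top",(90,280,235,325),170,.016,9);comp("side",(405,310,440,479),170,.016,9)
t=cv2.imread("pics/top0.png")
a=cv2.resize(t[178:303,245:430],None,fx=4,fy=4,interpolation=cv2.INTER_CUBIC)
b=cv2.resize(t[285:323,90:230],(740,88*2),interpolation=cv2.INTER_CUBIC)[:98]
b=cv2.resize(t[288:318,90:230],None,fx=3,fy=3,interpolation=cv2.INTER_CUBIC);b=cv2.copyMakeBorder(b,0,0,0,740-420,0)
cv2.imwrite("pics/c1.png",np.vstack([a,b]))
E
```

```text
top 0.01 14527 ((570.4771728515625, -149.3602752685547), (362.2771301269531, 227.33665466308594), 85.75556945800781) [[443.70001220703125, -321.6000061035156], [670.4000244140625, -338.3999938964844], [697.2000122070312, 22.899999618530273], [470.5, 39.70000076293945]]
side 0.01 9394 ((573.13623046875, -149.15682983398438), (360.78912353515625, 234.8762664794922), 85.82475280761719) [[442.8999938964844, -320.5], [677.0999755859375, -337.6000061035156], [703.4000244140625, 22.200000762939453], [469.1000061035156, 39.29999923706055]]
top 0.016 227 ((411.2337646484375, 147.35232543945312), (106.6327133178711, 10.381775856018066), 81.88953399658203) [[398.6000061035156, 95.30000305175781], [408.8999938964844, 93.80000305175781], [423.8999938964844, 199.39999389648438], [413.6000061035156, 200.89999389648438]]
side 0.016 383 ((433.9196472167969, 319.08331298828125), (108.31451416015625, 8.907962799072266), 81.86783599853516) [[421.79998779296875, 266.1000061035156], [430.70001220703125, 264.79998779296875], [446.0, 372.1000061035156], [437.20001220703125, 373.29998779296875]]
```

View pics/c1.png

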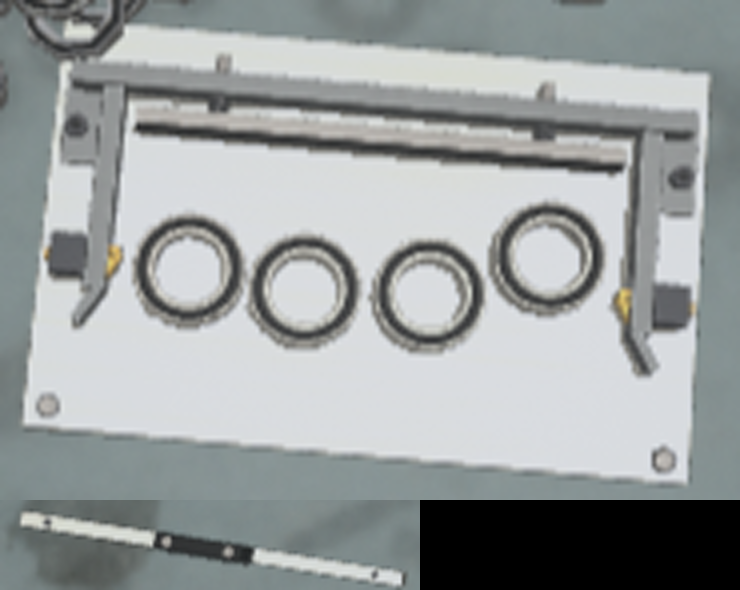

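The crop shows the fence's dark front face from (135,127) to (620,167). The catches are at (113,258) and (625,300), and the bearings sit at crop centres (188,270), (303,290), (429,297) and (547,258). The bar ends sit at the left and right of the strip.

The plate measures 362x227 mm against a true 364x230. The bar gap of 64 mm and length of 281 mm also match. So the bar is at (0.4227, 0.2336) with yaw -8.1°, and the fixture is at about (0.571, -0.149) with yaw -4.2°.

```bash
cat >> h.py <<'E'
from scipy.spatial.transform import Rotation as Ro
def rel(pos,yaw):
    s=r.get_state();R=Ro.from_euler('xyz',s['eef_rot'],degrees=True)
    T=Ro.from_euler('xyz',[180,0,yaw],degrees=True)
    print('t',s['time_s'],'pos',s['tcp_pos'].round(4),'rot',s['eef_rot'].round(2),'F',s['contact_force'].round(2))
    print('shift',R.inv().apply(np.array(pos)-s['tcp_pos']).round(4),'turn',(R.inv()*T).as_rotvec(degrees=True).round(2))
FX=np.array([.571,-.149]);FY=np.radians(-4.2)
def tofix(X):
    d=np.atleast_2d(X)[:,:2]-FX;c,s=np.cos(FY),np.sin(FY);return np.c_[d[:,0]*c+d[:,1]*s,-d[:,0]*s+d[:,1]*c]
def fromfix(x,y):
    c,s=np.cos(FY),np.sin(FY);return FX+[c*x-s*y,s*x+c*y]
E
python3 - <<'E'
from h import *
rel([.4227,.2336,.26],-98.1)
C=np.array([245,178])
q=lambda p:C+(np.array(p,float)+.5)/4-.5
print('bearings',tofix(w("top",q([[188,268],[303,289],[429,295],[547,257]]),.024)))
print('fence top front',tofix(w("top",q([[137,124],[622,165]]),.028)))
print('catch tips',tofix(w("top",q([[122,256],[615,298]]),.026)))
E
```

```text
t 0.1 pos [0.2198 0.638  0.4038] rot [ 1.7992e+02 -1.0000e-02 -1.9010e+01] F [ 0.15  0.35 -0.06]
shift [0.3236 0.3161 0.1443] turn [ 6.000e-02 -7.000e-02  7.909e+01]
bearings [[-0.02324577  0.09806089]
 [-0.02931164  0.03463065]
 [-0.02663675 -0.03387283]
 [-0.00019118 -0.09635491]]
fence top front [[ 0.05344958  0.13336526]
 [ 0.05357688 -0.13342043]]
catch tips [[-0.02008779  0.13438534]
 [-0.01979749 -0.13431314]]
```

```bash
python3 -m pendant '[[[0.032,0.0316,0.014,0,0,7.9,1],[0.064,0.063,0.028,0,0,15.8,1],[0.096,0.0945,0.042,0,0,23.7,1],[0.128,0.126,0.056,0,0,31.6,1],[0.16,0.158,0.07,0,0,39.5,1]]]' 40; python3 -c "
from h import *
rel([.4227,.2336,.26],-98.1)"
```

```text
time_s: 0.6
tcp_pos: [0.3201, 0.4348, 0.3339]
eef_rot: [180.0, -0.0, -58.8]
contact_force: [1.2, 0.7, -0.5]
gripper_width: 0.0875
gripper_force: 0.0
t 0.6 pos [0.3201 0.4348 0.3339] rot [ 1.7998e+02 -1.0000e-02 -5.8820e+01] F [ 1.19  0.71 -0.48]
shift [0.2253 0.0164 0.074 ] turn [ 1.000e-02 -2.000e-02  3.928e+01]
```

```bash
python3 -m pendant '[[[0.045,0.003,0.015,0,0,7.86,1],[0.09,0.0065,0.03,0,0,15.7,1],[0.135,0.01,0.044,0,0,23.6,1],[0.18,0.013,0.059,0,0,31.4,1],[0.225,0.0164,0.074,0,0,39.3,1]]]'; python3 -m pendant '[[[0,0,0,0,0,0,1],[0,0,0,0,0,0,1]]]'
python3 - <<'E'
from h import *
rel([.4227,.2336,.197],-98.1)
cv2.imwrite("pics/s1.png",cv2.resize(r.capture("side")[200:,300:520,::-1],None,fx=2,fy=2))
E
```

```text
time_s: 1.1
tcp_pos: [0.4236, 0.2345, 0.2602]
eef_rot: [-180.0, 0.0, -98.1]
contact_force: [0.7, -0.0, -0.9]
gripper_width: 0.0878
gripper_force: 0.0
time_s: 1.3
tcp_pos: [0.4236, 0.2351, 0.2602]
eef_rot: [180.0, -0.1, -97.9]
contact_force: [-0.0, 0.6, 1.0]
gripper_width: 0.088
gripper_force: 0.0
t 1.3 pos [0.4236 0.2351 0.2602] rot [ 1.7997e+02 -6.0000e-02 -9.7920e+01] F [-0.03  0.62  1.02]
shift [0.0016 0.0007 0.0632] turn [ 0.03 -0.06  0.18]
```

View pics/s1.png

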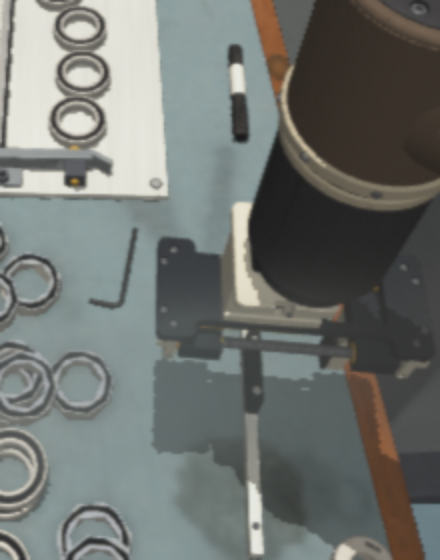

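The gripper straddles the grip block, which is near (252,370) in the crop, between the open fingers at (185,350) and (400,360). I'll go down and close.

```bash
python3 -m pendant '[[[0.0008,0.0004,0.03,0,0,0.1,1],[0.0015,0.0007,0.055,0,0,0.2,1],[0.0015,0.0007,0.063,0,0,0.2,1],[0.0015,0.0007,0.063,0,0,0.2,-1],[0.0015,0.0007,0.063,0,0,0.2,-1]]]' 40; python3 -m pendant '[[[0,0,0,0,0,0,-1],[0,0,0,0,0,0,-1],[0,0,0,0,0,0,-1],[0,0,0,0,0,0,-1],[0,0,0,0,0,0,-1]]]' 40
```

```text
time_s: 1.85
tcp_pos: [0.4225, 0.2359, 0.1985]
eef_rot: [-180.0, 0.0, -97.9]
contact_force: [-0.3, 0.7, 0.1]
gripper_width: 0.0764
gripper_force: 0.0
time_s: 2.35
tcp_pos: [0.4224, 0.2348, 0.1979]
eef_rot: [-180.0, 0.0, -98.0]
contact_force: [0.5, 0.1, -0.3]
gripper_width: 0.0373
gripper_force: 0.0
```

```bash
python3 -m pendant '[[[0,0,0,0,0,0,-1],[0,0,0,0,0,0,-1],[0,0,0,0,0,0,-1],[0,0,0,0,0,0,-1],[0,0,0,0,0,0,-1]]]' 40;  python3 -m pendant '[[[0,0,0,0,0,0,-1],[0,0,-0.02,0,0,0,-1],[0,0,-0.05,0,0,0,-1],[0,0,-0.08,0,0,0,-1],[0,0,-0.08,0,0,0,-1]]]' 40
python3 - <<'E'
from h import *
p=fromfix(-.1,0);print(p)
rel([*p,.25],-94.2)
E
```

```text
time_s: 2.85
tcp_pos: [0.4224, 0.2348, 0.1977]
eef_rot: [-180.0, -0.0, -98.0]
contact_force: [0.4, 0.2, 0.6]
gripper_width: 0.0118
gripper_force: 40.0
time_s: 3.35
tcp_pos: [0.4232, 0.2357, 0.2812]
eef_rot: [-179.8, 0.3, -98.0]
contact_force: [-0.0, 0.4, -1.8]
gripper_width: 0.0117
gripper_force: 40.0
[ 0.47126855 -0.14167618]
t 3.35 pos [0.4232 0.2357 0.2812] rot [-179.79    0.29  -97.97] F [-0.04  0.38 -1.85]
shift [ 0.3673 -0.0998  0.0297] turn [-0.22  0.28 -3.77]
```

```bash
python3 -m pendant '[[[0.03,-0.008,0,0,0,-0.4,-1],[0.07,-0.019,0,0,0,-0.7,-1],[0.11,-0.03,0,0,0,-1.1,-1],[0.155,-0.042,0,0,0,-1.6,-1],[0.2,-0.054,0,0,0,-2.0,-1]]]';  python3 -c "
from h import *
rel([*fromfix(-.1,0),.25],-94.2)"
```

```text
time_s: 3.85
tcp_pos: [0.4474, 0.0276, 0.2771]
eef_rot: [180.0, -0.0, -95.9]
contact_force: [1.3, -0.8, -0.9]
gripper_width: 0.0119
gripper_force: 40.0
t 3.85 pos [0.4474 0.0276 0.2771] rot [ 1.7996e+02 -1.0000e-02 -9.5950e+01] F [ 1.29 -0.77 -0.86]
shift [ 0.1659 -0.0413  0.0271] turn [ 0.04 -0.01 -1.75]
```

```bash
python3 -m pendant '[[[0.045,-0.01,0,0,0,-0.4,-1],[0.09,-0.022,0,0,0,-0.9,-1],[0.13,-0.033,0.01,0,0,-1.4,-1],[0.155,-0.04,0.02,0,0,-1.75,-1],[0.166,-0.0413,0.027,0,0,-1.75,-1]]]'; python3 -m pendant '[[[0,0,0,0,0,0,-1],[0,0,0,0,0,0,-1]]]'
python3 - <<'E'
from h import *
rel([*fromfix(-.1,0),.225],-94.2)
a=r.capture("top")[180:330,240:430,::-1];cv2.imwrite("pics/t2full.png",r.capture("top")[:,:,::-1]);s=r.capture("side")[:,:,::-1];cv2.imwrite("pics/s2full.png",s)
a=cv2.resize(a,None,fx=3,fy=3,interpolation=2);s=cv2.resize(s[130:330,270:450],(405,450),interpolation=2)[:,:230*2]
cv2.imwrite("pics/c2.png",np.hstack([a,s])[:,:800] if 0 else np.hstack([cv2.resize(a,(456,360)),cv2.resize(s,(324,360))]))
E
```

```text
time_s: 4.35
tcp_pos: [0.4712, -0.1422, 0.2492]
eef_rot: [179.9, -0.0, -94.4]
contact_force: [-1.2, 0.5, -2.4]
gripper_width: 0.0118
gripper_force: 40.0
time_s: 4.55
tcp_pos: [0.4713, -0.1399, 0.2502]
eef_rot: [179.9, -0.0, -94.3]
contact_force: [-0.3, 0.2, -1.1]
gripper_width: 0.0122
gripper_force: 40.0
t 4.55 pos [ 0.4713 -0.1399  0.2502] rot [179.93  -0.   -94.3 ] F [-0.25  0.16 -1.13]
shift [ 0.0018 -0.0001  0.0252] turn [ 0.07 -0.   -0.1 ]
```

View pics/c2.png

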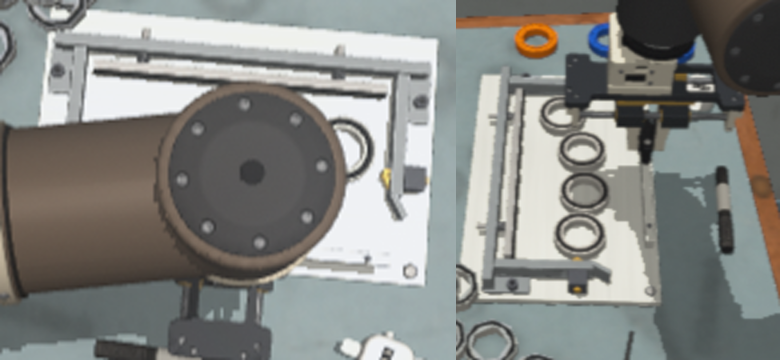

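The top view shows the bar's right end near (376,258) in this composite, and the side view shows its left end near (651,247). The bar is held level in front of the bearings. I'll zoom on both ends to get its centring along y.

Run:
```python
from h import *
t=cv2.imread("pics/t2full.png");s=cv2.imread("pics/s2full.png")
a=cv2.resize(t[270:305,365:425],(600,350),interpolation=2);b=cv2.resize(s[220:290,360:395],(175*1,350),interpolation=2)
f=lambda x:cv2.convertScaleAbs(x,alpha=2.2,beta=-250)
cv2.imwrite("pics/c3.png",np.hstack([f(a),f(b)]))
z=.069
print(tofix(w("top",[[396.7,287.5]],z)),tofix(w("side",[[378.3,267.2]],z)))
print(px("top",[[*fromfix(-.1,-.14),z]]),px("side",[[*fromfix(-.1,.14),z]]))
```

```text
[[-0.10012059 -0.12895392]] [[-0.10239115  0.14893134]]
[[402.0625147  287.91100774]] [[376.85832094 263.45727236]]
```

View pics/c3.png

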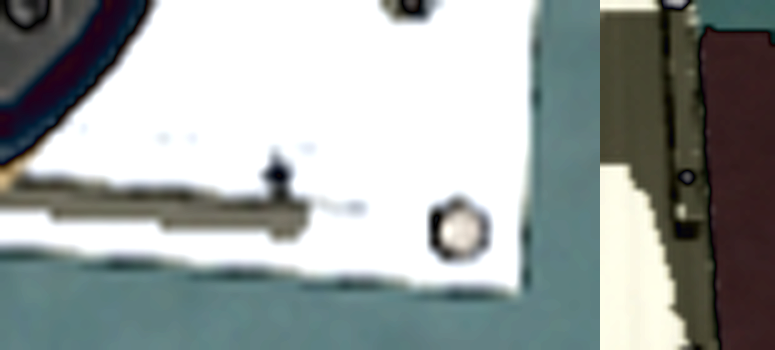

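The bar end is near (365,206) in the left panel with its hole at (278,175). In the right panel the end is near (685,219) with its hole at (686,177). Both agree with my prediction for a centred bar (402,288 and 377,263.5). I'll check with the hole centres, then go down.

```bash
python3 - <<'E'
from h import *
print(tofix(w("top",[[392.3,287]],.069)),tofix(w("side",[[376.8,254.9]],.069)))
s0=cv2.imread("pics/top0.png")
# hole offset from middle in the first picture (crop strip px)
h=w("top",[[90+46/3,288+22/3],[90+375/3,288+74/3]],.016);print(np.linalg.norm(h[0]-h[1])/2)
rel([*fromfix(-.1,0),.21],-94.2)
E
python3 -m pendant '[[[0,0,0.01,0,0,0,-1],[0,0,0.025,0,0,0,-1],[0,0,0.035,0,0,0,-1],[0,0,0.035,0,0,0,-1],[0,0,0.035,0,0,0,-1]]]'
```

```text
[[-0.09988555 -0.11986672]] [[-0.10087554  0.11900637]]
0.12075226803936837
t 4.7 pos [ 0.4718 -0.1392  0.251 ] rot [-1.7996e+02  1.0000e-02 -9.4180e+01] F [ 0.24 -0.32 -1.81]
shift [0.0025 0.0003 0.041 ] turn [-0.04  0.01  0.02]
time_s: 5.2
tcp_pos: [0.4717, -0.1399, 0.2155]
eef_rot: [180.0, -0.0, -94.2]
contact_force: [1.0, 0.5, -2.9]
gripper_width: 0.0116
gripper_force: 40.0
```

```bash
python3 -m pendant '[[[0,0,0.004,0,0,0,-1],[0,0,0.006,0,0,0,-1],[0,0,0.006,0,0,0,-1]]]' | grep -E 'tcp|cont'; for i in 1; do python3 -m pendant '[[[0,0,0.0005,0,0,0,-1],[0,0,0.001,0,0,0,-1],[0,0,0.001,0,0,0,-1]]]'| grep -E 'tcp|cont'; python3 -m pendant '[[[0,0,0.0005,0,0,0,-1],[0,0,0.0005,0,0,0,-1]]]'| grep -E 'tcp|cont'; done
```

```text
tcp_pos: [0.4716, -0.1402, 0.2096]
contact_force: [-0.0, 0.1, -1.1]
tcp_pos: [0.4717, -0.1402, 0.2087]
contact_force: [0.2, 0.5, -1.6]
tcp_pos: [0.4716, -0.1402, 0.2081]
contact_force: [-0.7, 0.3, -2.6]
```

```bash
python3 -m pendant '[[[0,-0.006,0,0,0,0,-1],[0,-0.013,0,0,0,0,-1],[0,-0.02,0,0,0,0,-1],[0,-0.027,0,0,0,0,-1],[0,-0.034,0,0,0,0,-1]]]' | grep -E 'tcp|cont|rot'; python3 -m pendant '[[[0,-0.003,0,0,0,0,-1],[0,-0.006,0,0,0,0,-1],[0,-0.009,0,0,0,0,-1],[0,-0.012,0,0,0,0,-1],[0,-0.015,0,0,0,0,-1]]]'| grep -E 'tcp|cont|rot'; python3 -c "
from h import *
rel([*fromfix(-.04,0),.2082],-94.2);print(tofix(r.get_state()['tcp_pos']))"
```

```text
tcp_pos: [0.5063, -0.1427, 0.2081]
eef_rot: [180.0, -0.0, -94.3]
contact_force: [0.0, 0.1, -2.1]
tcp_pos: [0.5204, -0.1438, 0.208]
eef_rot: [180.0, 0.0, -94.3]
contact_force: [-0.6, -0.5, -2.8]
t 7.0 pos [ 0.5204 -0.1438  0.208 ] rot [179.97   0.   -94.27] F [-0.6  -0.48 -2.82]
shift [ 0.0015 -0.0108 -0.0002] turn [ 0.03  0.   -0.07]
[[-0.05081548  0.00147307]]
```

```bash
python3 -m pendant '[[[0,-0.003,0,0,0,0,-1],[0,-0.006,0,0,0,0,-1],[0,-0.009,0,0,0,0,-1],[0,-0.012,0,0,0,0,-1],[0,-0.012,0,0,0,0,-1]]]' | grep -E 'tcp|cont|rot'; python3 -m pendant '[[[0,-0.001,0,0,0,0,-1],[0,-0.002,0,0,0,0,-1],[0,-0.003,0,0,0,0,-1],[0,-0.004,0,0,0,0,-1]]]'| grep -E 'tcp|cont|rot'; python3 -c "
from h import *
rel([*fromfix(-.03,0),.2082],-94.2);print(tofix(r.get_state()['tcp_pos']),r.get_state()['moment'])"
```

```text
tcp_pos: [0.5331, -0.1447, 0.2082]
eef_rot: [-180.0, -0.0, -94.3]
contact_force: [-0.3, 0.8, -1.8]
tcp_pos: [0.5363, -0.145, 0.2082]
eef_rot: [180.0, 0.0, -94.3]
contact_force: [-2.9, 0.6, -0.6]
t 7.9 pos [ 0.5363 -0.145   0.2082] rot [179.98   0.   -94.27] F [-2.94  0.65 -0.57]
shift [ 0.0014 -0.0049 -0.    ] turn [ 0.02  0.   -0.07]
[[-0.03490839  0.001451  ]] [ 0.37170519  1.21968465 -0.11465032]
```

```bash
for k in 1; do python3 -m pendant '[[[0,-0.001,0,0,0,0,-1],[0,-0.002,0,0,0,0,-1],[0,-0.003,0,0,0,0,-1]]]'| grep -E 'tcp|cont|rot'; python3 -m pendant '[[[0,-0.001,0,0,0,0,-1],[0,-0.002,0,0,0,0,-1],[0,-0.003,0,0,0,0,-1]]]'| grep -E 'tcp|cont|rot'; python3 -m pendant '[[[0,-0.001,0,0,0,0,-1],[0,-0.002,0,0,0,0,-1],[0,-0.003,0,0,0,0,-1]]]'| grep -E 'tcp|cont|rot'; done; python3 -c "
from h import *
print(tofix(r.get_state()['tcp_pos']),r.get_state()['moment'])"
```

```text
tcp_pos: [0.5386, -0.1452, 0.2078]
eef_rot: [179.9, -0.0, -94.3]
contact_force: [-4.9, 1.0, -0.3]
tcp_pos: [0.5411, -0.1456, 0.2077]
eef_rot: [179.8, -0.0, -94.3]
contact_force: [-8.8, 1.0, 2.5]
tcp_pos: [0.5437, -0.1458, 0.2077]
eef_rot: [179.7, -0.0, -94.3]
contact_force: [-8.7, 1.1, 4.4]
[[-0.02741792  0.00116649]] [ 0.56423183  3.41314939 -0.14967065]
```

```bash
python3 -m pendant '[[[0,-0.001,-0.0005,0,0,0,-1],[0,-0.002,-0.0005,0,0,0,-1],[0,-0.003,-0.0005,0,0,0,-1]]]'| grep -E 'tcp|cont|rot'; python3 -m pendant '[[[0,-0.001,0,0,0,0,-1],[0,-0.002,0,0,0,0,-1],[0,-0.003,0,0,0,0,-1]]]'| grep -E 'tcp|cont|rot'
python3 - <<'E'
from h import *
print(tofix(r.get_state()['tcp_pos']),r.get_state()['moment'])
cv2.imwrite("pics/s3.png",cv2.resize(r.capture("side")[160:305,270:390,::-1],None,fx=4,fy=4,interpolation=2))
E
```

```text
tcp_pos: [0.5465, -0.146, 0.2077]
eef_rot: [179.7, -0.0, -94.3]
contact_force: [-8.8, 1.4, 0.6]
tcp_pos: [0.5513, -0.1461, 0.2083]
eef_rot: [180.0, -0.0, -94.3]
contact_force: [-2.8, 1.5, -2.7]
[[-0.01985789  0.0014263 ]] [ 0.2880786   1.17360336 -0.00437011]
```

View pics/s3.png

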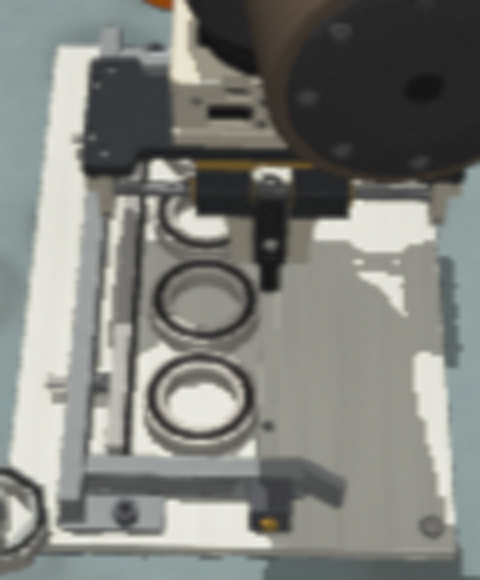

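The bar is in the mouth at the catches, near (265,490). The bearings lie along it at (205,400) and (205,300), just short of the fence at x≈130. The drop in force means the ends have passed the ramps, so I'll carry on in small steps.

```bash
g(){ grep -E 'tcp|cont|rot'; }; python3 -m pendant '[[[0,-0.001,0,0,0,0,-1],[0,-0.002,0,0,0,0,-1],[0,-0.003,0,0,0,0,-1]]]'|g; python3 -m pendant '[[[0,-0.001,0,0,0,0,-1],[0,-0.002,0,0,0,0,-1],[0,-0.003,0,0,0,0,-1]]]'|g; python3 -m pendant '[[[0,-0.001,0,0,0,0,-1],[0,-0.002,0,0,0,0,-1]]]'|g
python3 - <<'E'
from h import *
print(tofix(r.get_state()['tcp_pos']),r.get_state()['moment'])
E
```

```text
tcp_pos: [0.5545, -0.1463, 0.2086]
eef_rot: [180.0, -0.0, -94.3]
contact_force: [-3.0, 0.2, -3.4]
tcp_pos: [0.5571, -0.1465, 0.2087]
eef_rot: [179.9, -0.0, -94.3]
contact_force: [-6.6, 1.2, 1.5]
tcp_pos: [0.5584, -0.1468, 0.2086]
eef_rot: [179.8, -0.0, -94.3]
contact_force: [-9.2, 1.0, 3.0]
[[-0.01268907  0.00130711]] [ 0.49819339  3.10230131 -0.09099933]
```

```bash
g(){ grep -E 'tcp|cont|rot'; }; python3 -m pendant '[[[0,-0.0005,-0.0005,0,0,0,-1],[0,-0.001,-0.0005,0,0,0,-1]]]'|g; python3 -m pendant '[[[0,-0.0005,0,0,0,0,-1],[0,-0.001,0,0,0,0,-1]]]'|g;  python3 - <<'E'
from h import *
print(tofix(r.get_state()['tcp_pos']),r.get_state()['moment'])
E
```

```text
tcp_pos: [0.5593, -0.1469, 0.2088]
eef_rot: [179.8, -0.0, -94.3]
contact_force: [-7.4, 0.9, -0.2]
tcp_pos: [0.5601, -0.147, 0.2087]
eef_rot: [179.8, -0.0, -94.3]
contact_force: [-7.5, 1.0, 0.2]
[[-0.01100601  0.00123242]] [ 0.4739997   2.88765053 -0.0847636 ]
```

```bash
g(){ grep -E 'tcp|cont'; }; python3 -m pendant '[[[0,-0.0005,0,0,0,0,-1],[0,-0.001,0,0,0,0,-1]]]'|g; python3 -m pendant '[[[0,-0.0005,-0.0002,0,0,0,-1],[0,-0.001,-0.0002,0,0,0,-1]]]'|g;  python3 - <<'E'
from h import *
print(tofix(r.get_state()['tcp_pos']),r.get_state()['moment'],r.get_state()['eef_rot'])
E
```

```text
tcp_pos: [0.5609, -0.1471, 0.2087]
contact_force: [-9.3, 1.0, 0.9]
tcp_pos: [0.562, -0.147, 0.2088]
contact_force: [-6.8, 3.0, -0.9]
[[-0.00916487  0.00136335]] [ 1.16931564  2.74275966 -0.09772465] [ 1.79786834e+02  6.19236676e-03 -9.43065683e+01]
```

```bash
g(){ grep -E 'tcp|cont|rot'; }; python3 -m pendant '[[[0,-0.0003,0,0,0,-0.1,-1],[0,-0.0006,0,0,0,-0.15,-1]]]'|g; python3 -m pendant '[[[0,-0.0003,0,0,0,0,-1],[0,-0.0006,0,0,0,0,-1]]]'|g;  python3 - <<'E'
from h import *
print(tofix(r.get_state()['tcp_pos']),r.get_state()['moment'],r.get_state()['eef_rot'])
E
```

```text
tcp_pos: [0.5628, -0.1471, 0.2088]
eef_rot: [179.8, -0.0, -94.1]
contact_force: [-7.0, -0.1, -1.7]
tcp_pos: [0.5632, -0.1472, 0.2088]
eef_rot: [179.8, -0.0, -94.2]
contact_force: [-6.5, 1.2, -1.7]
[[-0.00788307  0.00121378]] [ 0.32766641  2.80330537 -0.07513988] [ 1.79790464e+02 -7.71812741e-03 -9.41586190e+01]
```

```bash
g(){ grep -E 'tcp|cont|rot'; }; python3 -m pendant '[[[0,-0.0003,0,0,0,0,-1],[0,-0.0005,0,0,0,0,-1],[0,-0.0005,0,0,0,0,-1]]]'|g; python3 -m pendant '[[[0,0.001,0,0,0,0,-1],[0,0.002,0,0,0,0,-1],[0,0.002,0,0,0,0,-1]]]'|g;  python3 -m pendant '[[[0,0.001,0,0,0,0,-1],[0,0.001,0,0,0,0,-1]]]'|g;python3 - <<'E'
from h import *
print(tofix(r.get_state()['tcp_pos']),r.get_state()['moment'],r.get_state()['eef_rot'],r.get_state()['time_s'])
E
```

```text
tcp_pos: [0.5636, -0.1473, 0.2088]
eef_rot: [179.8, -0.0, -94.2]
contact_force: [-8.0, -0.6, -1.0]
tcp_pos: [0.5627, -0.147, 0.2093]
eef_rot: [180.0, -0.0, -94.1]
contact_force: [-4.7, -0.6, -2.8]
tcp_pos: [0.5621, -0.1469, 0.2095]
eef_rot: [-180.0, -0.0, -94.1]
contact_force: [-3.2, -0.1, -1.5]
[[-0.00899333  0.00142961]] [ 0.14258297  1.49963336 -0.13589738] [-1.79982123e+02 -3.37291649e-04 -9.41095292e+01] 12.25
```

```bash
g(){ grep -E 'tcp|cont|rot'; }; python3 -m pendant '[[[0,0.0007,0,0,0,0,-1],[0,0.0015,0,0,0,0,-1],[0,0.0015,0,0,0,0,-1]]]'|g;  python3 -m pendant '[[[0,0.0005,0,0,0,0,-1],[0,0.001,0,0,0,0,-1],[0,0.001,0,0,0,0,-1]]]'|g
```

```text
tcp_pos: [0.5611, -0.1467, 0.2096]
eef_rot: [-179.9, 0.0, -94.1]
contact_force: [-1.8, -0.1, -3.4]
tcp_pos: [0.5606, -0.1467, 0.2099]
eef_rot: [-179.8, 0.0, -94.1]
contact_force: [2.7, -0.7, -4.0]
```

The force reversed to +2.7 N with no yaw, so both catches are holding the bar. I'll lower it onto the plate and release.

```bash
g(){ grep -E 'time|tcp|cont|rot|width'; }; python3 -m pendant '[[[0,-0.0006,0.0005,0,0,0,-1],[0,-0.0006,0.001,0,0,0,-1],[0,-0.0006,0.0013,0,0,0,-1],[0,-0.0006,0.0013,0,0,0,-1]]]'|g;  python3 -m pendant '[[[0,0,0,0,0,0,-0.5],[0,0,0,0,0,0,-0.5],[0,0,0,0,0,0,-0.5],[0,0,0,0,0,0,-0.5],[0,0,0,0,0,0,-0.5]]]'|g
```

```text
time_s: 13.25
tcp_pos: [0.5608, -0.1467, 0.2086]
eef_rot: [-179.9, 0.0, -94.1]
contact_force: [3.7, -0.4, 0.6]
gripper_width: 0.0119
time_s: 13.75
tcp_pos: [0.56, -0.1468, 0.2079]
eef_rot: [180.0, -0.0, -94.1]
contact_force: [0.5, 0.5, 0.3]
gripper_width: 0.0215
```

```bash
python3 -m pendant '[[[0,0,-0.01,0,0,0,-0.5],[0,0,-0.04,0,0,0,-0.5],[0,0,-0.08,0,0,0,-0.5],[0,0,-0.12,0,0,0,-0.5],[0,0,-0.16,0,0,0,-0.5]]]' >/dev/null; python3 -m pendant '[[[-0.04,0,0,0,0,0,-0.5],[-0.085,0,0,0,0,0,-0.5],[-0.13,0,0,0,0,0,-0.5],[-0.175,0,0,0,0,0,-0.5],[-0.22,0,0,0,0,0,-0.5]]]';python3 -m pendant '[[[-0.04,0,0,0,0,0,-0.5],[-0.085,0,0,0,0,0,-0.5],[-0.13,0,0,0,0,0,-0.5],[-0.13,0,0,0,0,0,-0.5]]]'|grep time
python3 - <<'E'
from h import *
cv2.imwrite("pics/t4.png",cv2.resize(r.capture("top")[178:303,245:430,::-1],None,fx=4,fy=4,interpolation=2))
E
```

```text
time_s: 14.75
tcp_pos: [0.5756, 0.0743, 0.3692]
eef_rot: [-179.9, 0.0, -94.1]
contact_force: [0.6, -0.1, 0.3]
gripper_width: 0.0218
gripper_force: 0.0
time_s: 15.15
```

View pics/t4.png

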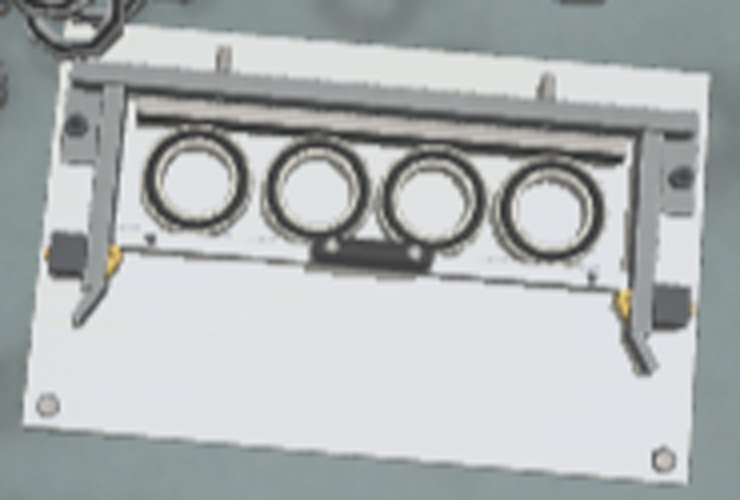

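The picture shows the four bearings in a straight row between the fence and the bar. The bar's rear edge runs from (120,250) to (615,290), directly in front of both brass catches, which stand out again at (113,258) and (625,302). Handing in.

```bash
python3 -c "
from plant import r
print(r.close_job())"
```

```text
the job is handed in; nothing more can be done
None
```

I handed the job in after about 15 s of robot time. In the last picture the bar is locked behind both sprung-out catches and the four bearings stand straight against the fence. The hand-in gave no verdict, and I did not re-photograph the loose items around the fixture.

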